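Lock the sprung pipe clamp open with its strap

ROBOT

A 6-joint arm with a two-finger parallel gripper is mounted at the origin on the work surface. World frame = base frame: x ahead of the robot, y to its left, z up, the work surface at z = 0. Lengths are in m, angles in rad, forces in N, time in s.
With the tool pointing down it reaches from about 0.3 to 0.85 m from the base axis. Payload 4.2 kg.
Tool frame: the origin (TCP) lies midway between the tips of the shut fingers; the grasp point (between the pads) lies 19 mm behind it; z points along the fingers, y is the line along which they close (so a half turn about z gives the same grasp; the last joint's range is limited). The gripper opens to 91 mm and grips with 3 to 60 N. Pads are 32 mm wide; open, the fingers measure 118 mm over their backs; the gripper's body (76 mm by 178 mm) begins 60 mm behind the grasp point.
Start: joints at [-1.335, 0.32, 1.565, -0, 1.257, -0.02], TCP at [0.145, -0.556, 0.214] pointing down, gripper open.
Joint ranges: [-3.11, 3.11], [-0.84, 2.01], [0.21, 2.61], [-1.34, 4.49], [0.05, 2.63], [-2.56, 2.56]. Speed limits (rad/s): [2.57, 2.57, 3.14, 3.14, 3.14, 3.14].

INTERFACE

Orientations are given as [roll, pitch, yaw] about the fixed x, y, z axes, in that order (R = Rz(yaw) Ry(pitch) Rx(roll)).
In Python, from rig import ctrl, viewer gives the robot as it stands. The module is installed in compiled form; this text tells all that it offers.
- The arm moves only by the tool apply_moves, never from a script. Its argument "moves" is a list of rows, each a list of 3 entries, a list of its own where there are three numbers: the shift along the tool's x, y, z in mm, then the turn, a rotation vector about the tool's x, y, z in degrees, then the opening, from 0 (shut) to 1 (fully open). A call has 1 to 12 rows; each row is the pose to reach, as a shift and turn from the pose commanded when the call began, along the tool's axes at that moment; what a row does not reach only later rows make up. A row lasts 1/12 s, in which the tool goes at most 41.7 mm and 7.16 degrees, less where a joint would pass 70% of its speed; a pose out of reach is approached as far as the arm can. A call with a gripper value outside its range is refused whole. The fingers move at their own pace and stop on an object; "grip_force" is the grip in N (left out, the last holds). Time passes only in rows, so rows that repeat a pose let the fingers close. It gives the time, the measured TCP pose, the force, the opening and the grip force at its end, in the units of the state.
- ctrl.get_obs(): the state, without advancing time (a new reading comes with each control period).
- viewer.camera(name): name is "scene" or "top" or "wrist"; returns a dict with "color" (384x512x3 uint8, red, green, blue), "camera_matrix" (3x3 intrinsics, pixels), "dist" ([k1, k2, p1, p2, k3] as OpenCV has them; the pictures are not rectified), "eye" and "rotation" of the camera in the world. Camera axes: x right, y down, z forward; pixel columns grow to the right and rows downward; lengths in m; the calibration is good to about 2 mm. A picture is of the moment at which its call begins. There is no depth.
- ctrl.hand_in(): hands the job in; it is judged then, once.
The state is a dict: "t": time; "joints": joint angles; "qd": joint speeds; "tau": joint torques, N m; "ee_pos": TCP position; "eef_rot": TCP orientation; "wrist_force": force on the tool from outside, world axes, zero at the start; "ft_torque": the same for the moment, N m; "opening": finger opening in m; "finger_force": force on a finger pad.
Only numpy, scipy, OpenCV 4.12 (cv2) and the standard library are available. Lean on these libraries where they do the work, as an engineer would, in place of code of your own. Each camera call takes 0.05 s, during which the arm holds its last target. There are 200 camera calls.

TASK

Lock the empty pipe clamp open so that the next pipe can be loaded: take the hold-open strap out of its holder by one end, lay it on the bench on its two lips, let go, and take it again by its middle. Hook one lip behind the sprung jaw's wall, pull the jaw out to its stop with the strap, and set the other lip down fully over the fixed catch, so that the strap sits level across both and keeps the jaw open. Do not let the jaw snap shut, and leave the flange, pipe stub and hammer where they are.

Things in the scene. Friction and masses are not known exactly. Their poses are not given: they have to be found in the camera images.
- strap_grip (a point): Aluminium strap, 0.2 kg, staple shape, same either way round: bar 180 (x) x 24 x 8 thick; at each end a lip 24 wide, 8 thick bent down 30 below the bar, 164 between their inner faces. On the bar's middle a grip block 66 x 24 x 22 tall. Point on the strap's middle, 45 above the lips' lower ends, 15 above the bar's underside, 15 below the block's top; z up when on its lips.
- holder: Fixed dark steel strap holder, foot 100 x 90; origin under its centre at bench height. The strap's bar starts along x on a rib 84 long, 40 high, between two walls 84 long, 8 thick, 88 high, 30 apart, which hide the grip block: only the strap's two ends, overhanging along x, can be gripped (lips hang to 10 above the bench).
- clamp: Fixed pipe clamp, base 296 x 90 (x -112 to +184), origin at bench height, z up. Fixed V pad at the +x end, 70 high from x = +150; fixed catch at the -x end; the sprung jaw slides along x between them. With the strap in place, along x, its middle is at about x = 0, y = 0, its bar's underside 84 above the bench, resting on the jaw wall, lip ends at 54.
- catch_rim (a point): Middle of the top edge of the catch's low rim, 64 above the bench, at clamp x = -78; the rim is 8 thick, 36 wide across y. The strap's lip goes over it: inner face against the rim's outer (-x) face, lower end on a ledge 54 above the bench, 24 long. Two fixed cheeks 36 apart, 106 high, flank it from clamp x = -106 to -44.
- jaw (a joint): Travel of the sprung steel jaw, m: 0 closed (where it starts), 0.042 at its rigid open stop. It slides along the clamp's -x, towards the catch; the spring pushes it shut with 7 N when closed, 11 N at the stop. Held by the strap it reads about 0.036: at the stop the strap has only some 6 mm to spare over the rim.
- jaw_wall (a point): Middle of the top edge of the jaw's upright wall, 84 above the bench, at clamp x = +113 when closed; wall 10 thick, 36 wide, 40 tall above the jaw's block. A lip hooks behind its +x face (clamp axes), where 30 is free before the V pad when closed. Two cheeks 36 apart, 106 high, flank it on the jaw, from 33 towards -x to 27 towards +x.
- flange_mid (a point): Loose steel pipe flange, a disc 130 across, 18 thick with a bore of 70, lying flat: a bystander. Point at its centre.
- stub_mid (a point): Loose upright steel pipe stub, 60 across, 110 tall: a bystander. Point at its centre.
- mallet_grip (a point): Loose hammer, 240 long, lying flat: a bystander. Point on its handle.
Mind the look-alikes: they are no part of the job. Of the things like the part that bears strap_grip, leave any that is green; of the rest the larger one is meant. Leave any orange look-alike of the holder alone.

How it is judged:
On the way, in this order (a step that is already met when the one before it is completed fails the run):
1. the strap stands on its lips on the bench, out of the holder, let go (height (world z) of strap_grip below 0.052 m and angle between strap_grip's own z axis and vertical below 0.1 rad and contact force between the fingers and strap below 0.2 N and linear speed of strap below 0.02 m/s and horizontal distance between strap_grip and holder above 0.08 m), for 0.2 s.
2. the jaw is pulled out to its stop by the strap (value of joint jaw above 0.04 m and contact force between strap and jaw above 3 N), for 0.1 s.
At the end, for the whole second after the job is handed in: The strap sits hooked over the jaw's wall and the catch, level within 6 degrees, its middle within 10 mm of the clamp's middle along and across and fully down (within 7 mm of its resting height), let go and at rest; it holds the jaw open by at least 32 mm of its 42 mm (x of strap_grip in the frame of clamp between -0.01 and 0.01 m and y of strap_grip in the frame of clamp between -0.01 and 0.01 m and z of strap_grip in the frame of clamp between 0.092 and 0.106 m and angle between strap_grip's own z axis and vertical below 0.1 rad and value of joint jaw above 0.032 m and contact force between strap and jaw above 3 N and linear speed of strap below 0.01 m/s and velocity of joint jaw between -0.01 and 0.01 m/s); the robot touches nothing.
It fails at once if the jaw snaps back (closes faster than 0.5 m/s) (velocity of joint jaw below -0.5 m/s).
It fails at once if a bystander (flange, pipe stub, hammer) is moved more than 30 mm (distance of any of flange_mid, stub_mid, mallet_grip from where it was at the start of the episode above 0.03 m).
It also fails if it takes over 72 s, if anything falls off the work surface, if the arm or the gripper's body presses on something with over 40 N, if the wrist force passes 120 N, or if a joint passes its speed limit or range.

## Working session

There is one attempt and no reset: what is moved stays moved. The work goes in short steps, Python scripts to look and compute and a tool call to move; the robot and the scene stay as the last step left them, time stands still between calls to the robot, and variables do not carry over. Pictures are saved under pics/ and viewed, at most 10 in all, crops included, and the job is handed in when it is done.

Besides the shell and the picture viewer there is one more tool, called after "Request:" as name(argument=value, ...) on one line, values as JSON. apply_moves: Moves the arm, as the interface text tells. Its arguments: {"type":"object","properties":{"moves":{"type":"array"},"grip_force":{"type":"number"}},"required":["moves"]}

```bash
mkdir -p pics; cat > h.py <<'E'
import numpy as np, cv2
from rig import ctrl, viewer
def cam(n):
    c=viewer.camera(n); return c
def save(c,f,crop=None,scale=1):
    im=cv2.cvtColor(c["color"],cv2.COLOR_RGB2BGR)
    if crop: x0,y0,x1,y1=crop; im=im[y0:y1,x0:x1]
    if scale!=1: im=cv2.resize(im,None,fx=scale,fy=scale,interpolation=cv2.INTER_CUBIC)
    cv2.imwrite(f,im)
def ray(c,px):
    p=cv2.undistortPoints(np.array(px,float).reshape(-1,1,2),np.array(c["camera_matrix"]),np.array(c["dist"])).reshape(-1,2)
    d=np.c_[p,np.ones(len(p))]@np.array(c["rotation"]).T
    return np.array(c["eye"]),d
def onz(c,px,z):
    e,d=ray(c,px); z=np.broadcast_to(z,len(d)); return e+d*((z-e[2])/d[:,2])[:,None]
def proj(c,P):
    R=np.array(c["rotation"]); t=-R.T@np.array(c["eye"])
    return cv2.projectPoints(np.array(P,float).reshape(-1,3),cv2.Rodrigues(R.T)[0],t,np.array(c["camera_matrix"]),np.array(c["dist"]))[0].reshape(-1,2)
E
python3 - <<'E'
from h import *
import pickle
cs={n:cam(n) for n in("scene","top","wrist")}
pickle.dump(cs,open("c0.pkl","wb"))
for n in("scene","top"): save(cs[n],f"pics/{n}0.png",scale=1.5)
for n in cs: print(n,cs[n]["eye"],np.round(cs[n]["rotation"],3).tolist(),cs[n]["camera_matrix"][0][0])
print(ctrl.get_obs())
E
```

```text
scene [ 1.48202696 -0.59852736  1.05531042] [-2.305, -0.004, 0.997] 486.82628180102546
top [4.93141413e-01 7.11528427e-04 1.03572603e+00] [-3.078, -0.014, -1.551] 353.7445207334141
wrist [ 0.22848243 -0.53524442  0.38342463] [2.839, 0.002, -1.316] 265.4047212881667
{'t': 0.15, 'joints': array([-1.33497607e+00,  3.20127010e-01,  1.56535149e+00, -4.19504807e-06,
        1.25738938e+00, -1.99904623e-02]), 'qd': array([-6.67556314e-04, -2.71470606e-03, -2.94006641e-03, -6.78287654e-05,
        6.77385506e-04, -6.50612297e-04]), 'tau': array([-3.25023575e-04, -4.12772727e+01, -2.32155097e+01,  7.26908119e-02,
        4.33731289e-02, -1.02151314e-04]), 'ee_pos': array([ 0.14541329, -0.55593944,  0.21334215]), 'eef_rot': array([-3.14031760e+00, -2.15024691e-05,  2.55811997e-01]), 'wrist_force': array([-0.24508526,  0.17692754, -0.43170931]), 'ft_torque': array([-0.00450613, -0.00950358, -0.04382287]), 'finger_force': 0.0, 'opening': 0.09112678056652006}
```

View pics/top0.png

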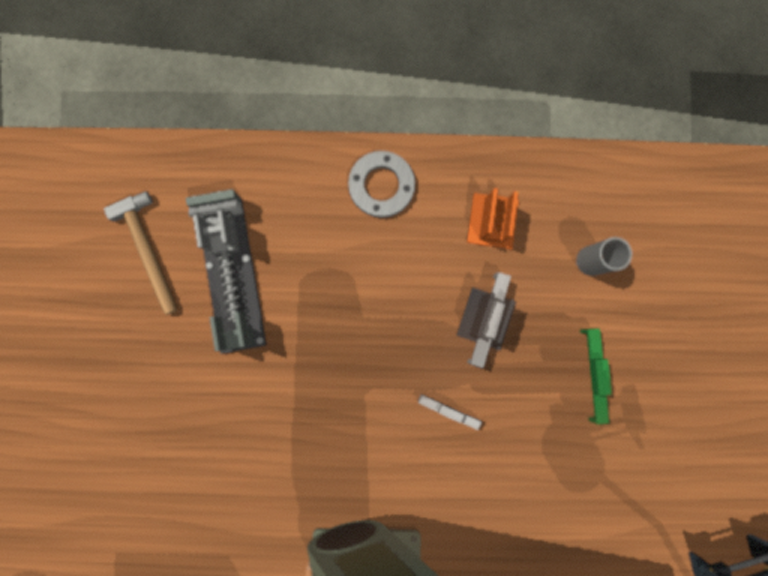

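View pics/scene0.png

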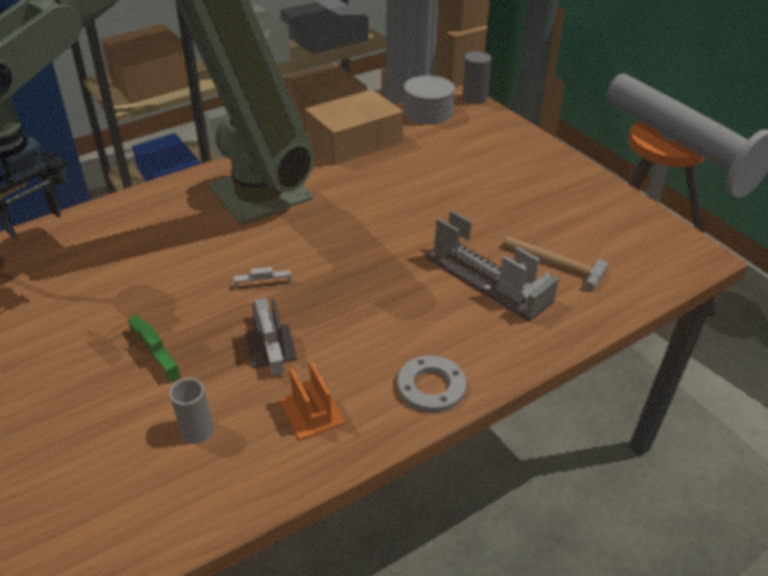

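Candidates for the strap (1.5x top picture): the grey strap in the dark holder (490,320), a small grey strap (450,412), and a green one (597,375). By the description the larger grey one, in the dark holder, is meant. The clamp lies at (228,270) with its V pad at the top (+x) and its catch at (238,335). The orange holder is at (494,220), the stub at (605,257), the flange at (382,184) and the hammer at (140,250).

```bash
cat >> h.py <<'E'
from scipy.spatial.transform import Rotation as Ro
_cam=cam
def cam(n):
    c=dict(viewer.camera(n)); r=np.array(c["rotation"])
    if r.size==3: c["rotation"]=Ro.from_euler('xyz',r).as_matrix()
    return c
E
python3 - <<'E'
from h import *
c=cam("top")
a=c["color"].astype(int); hsv=cv2.cvtColor(c["color"],cv2.COLOR_RGB2HSV)
# strap in holder ends: bright low-sat
m=((hsv[...,1]<60)&(hsv[...,2]>110)).astype(np.uint8); 
m2=np.zeros_like(m); m2[175:255,300:350]=m[175:255,300:350]
n,l,s,ce=cv2.connectedComponentsWithStats(m2)
for i in range(1,n):
    if s[i,4]>15: print(s[i],ce[i],onz(c,[ce[i]],.048))
pts=np.argwhere(m2)[:,::-1].astype(np.float32)
r=cv2.minAreaRect(pts); b=cv2.boxPoints(r); print(r,onz(c,b,.048).round(3).tolist())
# clamp catch/pad rough
for nm,p,z in(("pad",(212/1.5,200/1.5),.07),("catch",(240/1.5,340/1.5),.06),("sm",(450/1.5,412/1.5),.02),("stub",(615/1.5,250/1.5),.11),("fl",(382/1.5,184/1.5),.018)):
    print(nm,onz(c,[p],z).round(3))
save(c,"pics/crops.png",(115,110,365,260),3)
E
```

```text
[312 182  28  63 528] [327.42045455 213.48295455] [[ 0.50833957 -0.22536377  0.048     ]]
((326.8931884765625, 213.12203979492188), (11.921833992004395, 63.65996170043945), 17.241458892822266) [[0.429, -0.182, 0.048], [0.6, -0.234, 0.048], [0.591, -0.266, 0.048], [0.42, -0.214, 0.048]]
pad [[0.719 0.297 0.07 ]]
catch [[0.463 0.238 0.06 ]]
sm [[ 0.333 -0.155  0.02 ]]
stub [[ 0.637 -0.434  0.11 ]]
fl [[ 0.77  -0.017  0.018]]
```

View pics/crops.png

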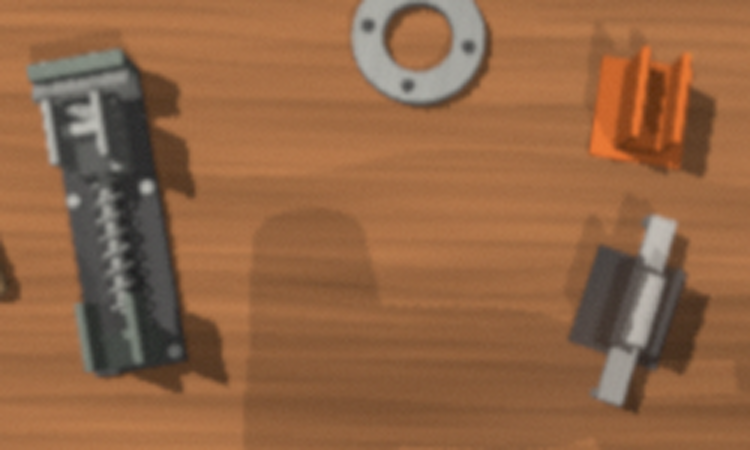

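The crop shows the dark holder with the grey strap, ends at about (660,225) and (615,385) in the crop. This is the large strap, so the choice is right. I'll gripper the near end, after hovering over it for a closer look.

```bash
cat >> h.py <<'E'
def rel(pos,yaw,pose=None):
    "shift mm, turn deg in current (measured) tool axes for tool down at yaw"
    o=ctrl.get_obs(); R=Ro.from_euler('xyz',o["eef_rot"]); T=Ro.from_euler('xyz',[np.pi,0,yaw])
    s=R.inv().apply(np.array(pos)-o["ee_pos"])*1000; t=np.degrees((R.inv()*T).as_rotvec())
    print("t",round(o["t"],2),"shift",s.round(1).tolist(),"turn",t.round(2).tolist(),"open",round(o["opening"],4)); return s,t
E
python3 - <<'E'
from h import *
rel([.425,-.198,.20],-.295)
E
```

```text
t 0.2 shift [361.1, -275.6, 13.7] turn [-0.06, 0.02, 31.56] open 0.0912
```

Request:
apply_moves(moves=[[[361,-276,13],[0,0,31.5],1],[[361,-276,13],[0,0,31.5],1],[[361,-276,13],[0,0,31.5],1],[[361,-276,13],[0,0,31.5],1],[[361,-276,13],[0,0,31.5],1],[[361,-276,13],[0,0,31.5],1],[[361,-276,13],[0,0,31.5],1],[[361,-276,13],[0,0,31.5],1],[[361,-276,13],[0,0,31.5],1],[[361,-276,13],[0,0,31.5],1],[[361,-276,13],[0,0,31.5],1],[[361,-276,13],[0,0,31.5],1]], grip_force=60)

```text
t: 1.2
ee_pos: [0.4281, -0.1931, 0.2008]
eef_rot: [-3.139, -0.001, -0.288]
wrist_force: [0.2, -0.7, 0.2]
opening: 0.0912
finger_force: 0.0
```

```bash
cat > w.py <<'E'
from h import *
import sys
o=ctrl.get_obs(); print(o["ee_pos"].round(4),o["eef_rot"].round(3))
c=cam("wrist"); save(c,sys.argv[1],scale=1.5)
import pickle; pickle.dump(c,open("w.pkl","wb"))
E
python3 w.py pics/w1.png
```

```text
[ 0.4281 -0.1931  0.2008] [-3.139e+00 -1.000e-03 -2.880e-01]
```

View pics/w1.png

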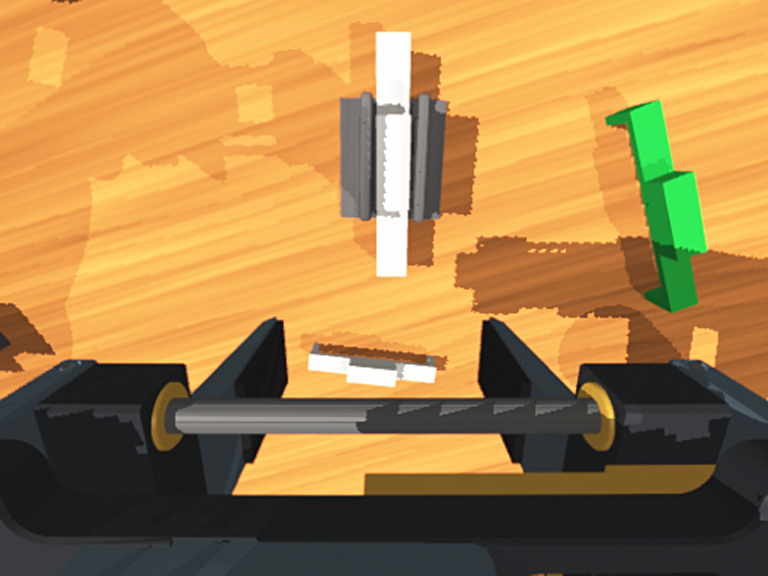

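The strap's near end is at (392,275), the far end at (393,32), nearly in line with the tool's x axis. The small decoy is at (373,362).

```bash
python3 - <<'E'
from h import *
import pickle
c=pickle.load(open("w.pkl","rb"))
hsv=cv2.cvtColor(c["color"],cv2.COLOR_RGB2HSV); m=(hsv[...,1]<40)&(hsv[...,2]>190)
m[:, :235]=0; m[:,290:]=0; m[200:]=0
def mid(r):
    x=np.flatnonzero(m[r]); return x.min(),x.max()+1
P=[];
for r in(24,30,35,40,55,155,160,165,170,175): 
    a,b=mid(r); q=onz(c,[(a,r+.5),(b,r+.5)],.048); P.append(q.mean(0)); print(r,a,b,np.linalg.norm(q[0]-q[1]).round(4))
P=np.array(P); rows=np.flatnonzero(m.any(1)); e=onz(c,[(262,rows.min()),(261,rows.max()+1)],.048); print(rows.min(),rows.max(),e)
d=P[0]-P[-1]; print("yaw",np.arctan2(d[1],d[0]),"len",np.linalg.norm(e[0]-e[1]), "mid",e.mean(0))
yaw=np.arctan2(d[1],d[0]); u=np.array([np.cos(yaw),np.sin(yaw)])
M=e.mean(0)[:2]; g=M-u*.073; print(g)
rel([*g,.021],yaw)
E
```

```text
24 251 274 0.0246
30 251 274 0.0247
35 251 273 0.0238
40 251 273 0.0239
55 251 273 0.0242
155 251 271 0.0245
160 251 271 0.0246
165 251 271 0.0247
170 251 271 0.0249
175 251 271 0.025
22 183 [[ 0.59366468 -0.24994393  0.048     ]
 [ 0.42152294 -0.19897563  0.048     ]]
yaw -0.2915820154846995 len 0.1795286784062811 mid [ 0.50759381 -0.22445978  0.048     ]
[ 0.43767511 -0.20347463]
t 1.25 shift [12.9, 5.2, 179.7] turn [-0.05, -0.0, 0.2] open 0.0914
```

Request:
apply_moves(moves=[[[0,0,0],[0,0,0],1]])

```text
t: 1.33
ee_pos: [0.4249, -0.1975, 0.2007]
eef_rot: [3.141, 0.001, -0.291]
wrist_force: [-0.0, -0.8, 1.1]
opening: 0.0911
finger_force: 0.0
```

```bash
python3 - <<'E'
from h import *
rel([.43768,-.20347,.021],-.2916)
E
```

```text
t 1.33 shift [14.1, 1.9, 179.7] turn [0.04, 0.04, 0.01] open 0.0911
```

Request:
apply_moves(moves=[[[14,2,40],[0,0,0],0.7],[[14,2,80],[0,0,0],0.7],[[14,2,120],[0,0,0],0.7],[[14,2,150],[0,0,0],0.7],[[14,2,170],[0,0,0],0.7],[[14,2,179],[0,0,0],0.7],[[14,2,179],[0,0,0],0.6],[[14,2,179],[0,0,0],0.1],[[14,2,179],[0,0,0],0.1],[[14,2,179],[0,0,0],0.1],[[14,2,179],[0,0,0],0.1],[[14,2,179],[0,0,0],0.1]])

```text
t: 2.33
ee_pos: [0.4383, -0.2042, 0.0229]
eef_rot: [3.141, -0.002, -0.294]
wrist_force: [1.7, -0.4, -0.3]
opening: 0.0268
finger_force: 0.0
```

Request:
apply_moves(moves=[[[0,0,0],[0,0,0],0],[[0,0,0],[0,0,0],0],[[0,0,0],[0,0,0],0],[[0,0,0],[0,0,0],0]], grip_force=60)

```text
t: 2.67
ee_pos: [0.4382, -0.2041, 0.0227]
eef_rot: [3.141, -0.001, -0.294]
wrist_force: [-0.6, 0.0, 6.7]
opening: 0.0234
finger_force: 59.9
```

Request:
apply_moves(moves=[[[0,0,-8],[0,0,0],0],[[0,0,-25],[0,0,0],0],[[0,0,-50],[0,0,0],0],[[0,0,-75],[0,0,0],0],[[0,0,-100],[0,0,0],0],[[0,0,-120],[0,0,0],0],[[0,0,-120],[0,0,0],0],[[0,0,-120],[0,0,0],0]])

```text
t: 3.33
ee_pos: [0.4377, -0.2039, 0.1424]
eef_rot: [3.141, -0.001, -0.294]
wrist_force: [-1.1, 0.9, -2.5]
opening: 0.0236
finger_force: 59.9
```

```bash
python3 w.py pics/w2.png; python3 - <<'E'
from h import *
rel([.4485,.0355,.14],.2)
E
```

```text
[ 0.4377 -0.2039  0.1424] [ 3.141e+00 -1.000e-03 -2.940e-01]
t 3.38 shift [-58.1, -232.1, 1.3] turn [-0.03, 0.09, -28.3] open 0.0232
```

View pics/w2.png

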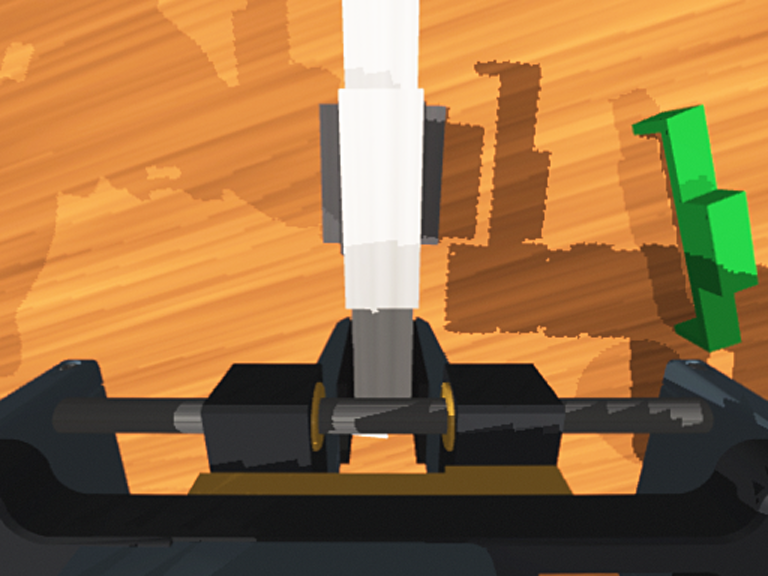

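The strap is held by its end and hangs clear of the holder: grip block at (380,200), fingers at (340,400) and (430,400).

Request:
apply_moves(moves=[[[-10,-40,0],[0,0,-4],0],[[-20,-80,0],[0,0,-9],0],[[-30,-120,0],[0,0,-14],0],[[-40,-160,0],[0,0,-19],0],[[-50,-200,0],[0,0,-24],0],[[-58,-232,0],[0,0,-28.3],0],[[-58,-232,20],[0,0,-28.3],0],[[-58,-232,50],[0,0,-28.3],0],[[-58,-232,80],[0,0,-28.3],0],[[-58,-232,105],[0,0,-28.3],0],[[-58,-232,118],[0,0,-28.3],0],[[-58,-232,120],[0,0,-28.3],0]])

```text
t: 4.38
ee_pos: [0.4453, 0.0348, 0.0179]
eef_rot: [-3.14, 0.01, 0.2]
wrist_force: [-0.0, 0.4, -1.8]
opening: 0.0233
finger_force: 59.9
```

Request:
apply_moves(moves=[[[0,0,2],[0,0,0],0],[[0,0,5],[0,0,0],0],[[0,0,7],[0,0,0],0],[[0,0,8],[0,0,0],0],[[0,0,8.5],[0,0,0],0],[[0,0,8.5],[0,0,0],0]])

```text
t: 4.88
ee_pos: [0.4497, 0.0349, 0.0139]
eef_rot: [3.141, -0.001, 0.2]
wrist_force: [0.2, -0.6, -1.5]
opening: 0.0237
finger_force: 59.9
```

Request:
apply_moves(moves=[[[0,0,1],[0,0,0],0],[[0,0,1],[0,0,0],0],[[0,0,1],[0,0,0],0.35],[[0,0,1],[0,0,0],0.45],[[0,0,1],[0,0,0],0.45],[[0,0,1],[0,0,0],0.45],[[0,0,1],[0,0,0],0.45],[[0,0,-20],[0,0,0],0.45],[[0,0,-60],[0,0,0],0.45],[[0,0,-90],[0,0,0],0.45],[[0,0,-120],[0,0,0],0.45],[[0,0,-120],[0,0,0],0.45]])

```text
t: 5.88
ee_pos: [0.4534, 0.0352, 0.1389]
eef_rot: [3.14, -0.012, 0.2]
wrist_force: [1.0, -0.7, 0.2]
opening: 0.0413
finger_force: 0.0
```

Request:
apply_moves(moves=[[[0,-40,-40],[0,0,0],0.7],[[0,-75,-75],[0,0,0],0.7],[[0,-110,-110],[0,0,0],0.7],[[0,-120,-130],[0,0,0],0.7],[[0,-120,-130],[0,0,0],0.7],[[0,-120,-130],[0,0,0],0.7]])

```text
t: 6.38
ee_pos: [0.4266, 0.1543, 0.2655]
eef_rot: [-3.141, -0.005, 0.203]
wrist_force: [0.0, 0.7, 0.1]
opening: 0.0635
finger_force: 0.0
```

```bash
python3 w.py pics/w3.png
```

```text
[0.4266 0.1543 0.2655] [-3.141 -0.005  0.203]
```

View pics/w3.png

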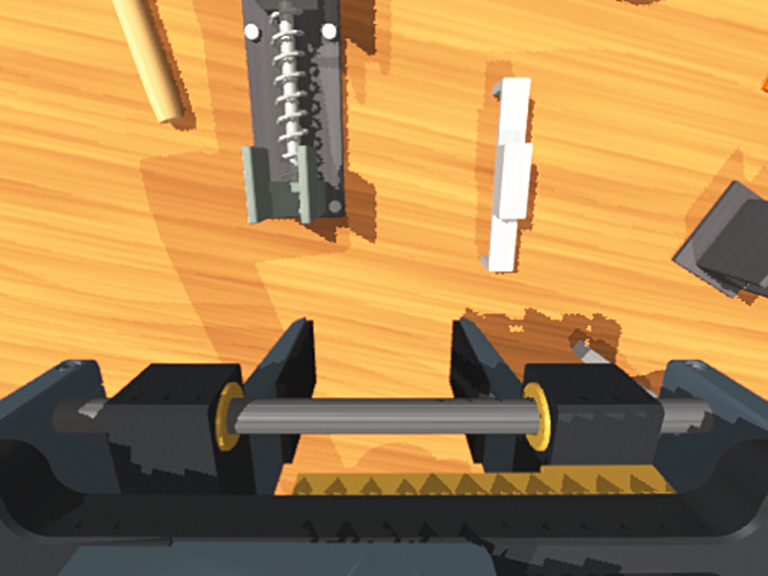

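The strap stands on its lips at (512,175), grip block from (513,145) to (511,219). The clamp's catch end is at (295,190) and its pad end is out of view, so I'll shift for a full clamp view.

Request:
apply_moves(moves=[[[25,-25,-35],[0,0,0],0.7],[[50,-45,-70],[0,0,0],0.7],[[60,-60,-100],[0,0,0],0.7],[[60,-60,-110],[0,0,0],0.7],[[60,-60,-110],[0,0,0],0.7],[[60,-60,-110],[0,0,0],0.7]])

```text
t: 6.93
ee_pos: [0.4727, 0.2221, 0.3711]
eef_rot: [3.14, 0.004, 0.199]
wrist_force: [-0.6, -0.4, -0.4]
opening: 0.0639
finger_force: 0.0
```

```bash
cp w.pkl w3.pkl; python3 w.py pics/w4.png
```

```text
[0.4727 0.2221 0.3711] [3.14  0.004 0.199]
```

View pics/w4.png

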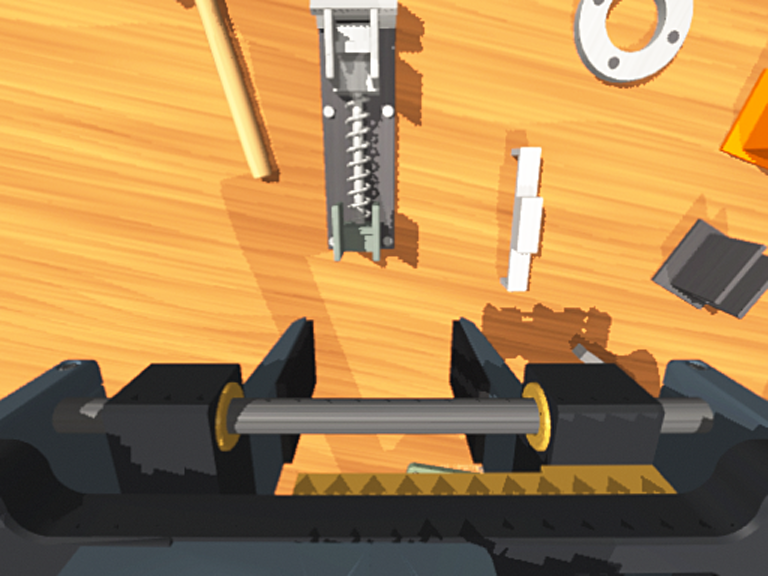

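```bash
python3 - <<'E'
from h import *
import pickle
c=pickle.load(open("w.pkl","rb"))
a=cv2.cvtColor(c["color"],cv2.COLOR_RGB2BGR)
A=cv2.resize(a[0:75,200:275],None,fx=8,fy=8,interpolation=cv2.INTER_CUBIC)[:,:]
B=cv2.resize(a[125:180,210:270],None,fx=8,fy=8,interpolation=cv2.INTER_CUBIC)
o=np.zeros((600,790,3),np.uint8); o[:A.shape[0],:395]=A[:,:][:, 60:455]; o[:B.shape[0],400:400+390]=B[:,:390]
cv2.imwrite("pics/z4.png",o)
E
```

```text
(no output)
```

View pics/z4.png

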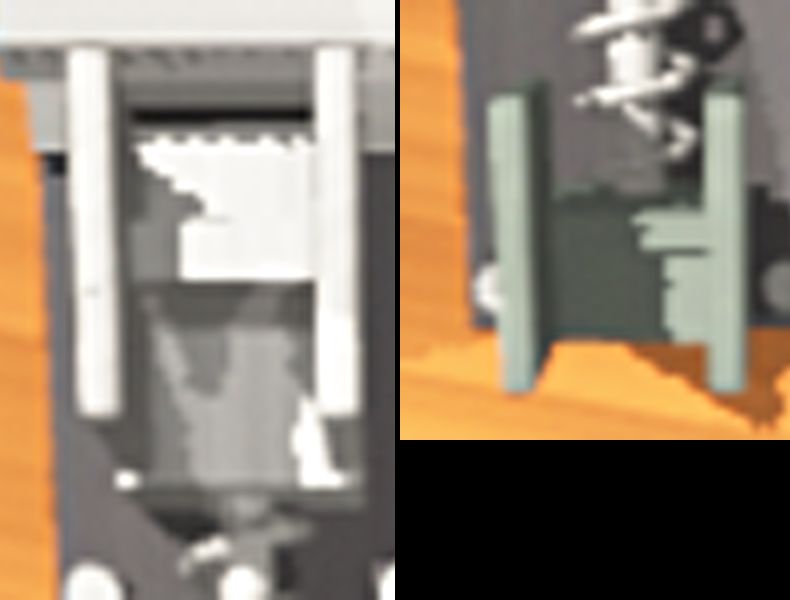

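The zoom shows the jaw's cheek tops (left panel) and the catch's cheek tops (right panel). I'll use their ends and midlines.

```bash
python3 - <<'E'
from h import *
import pickle
c=pickle.load(open("w.pkl","rb"))
L=lambda u,v:(200+(u+60)/8,v/8); Q=lambda u,v:(210+(u-400)/8,125+v/8)
px=[L(88,47),L(99,408),L(335,47),L(337,408),Q(508,95),Q(521,382),Q(724,95),Q(728,382)]
P=onz(c,px,.106)[:,:2]
m=(P[[0,1,4,5]]+P[[2,3,6,7]])/2
print(m.round(4), np.linalg.norm(P[[0,1,4,5]]-P[[2,3,6,7]],axis=1).round(4), np.linalg.norm(m[0]-m[1]),np.linalg.norm(m[2]-m[3]))
d=(m[0]+m[1]-m[2]-m[3])/2; yaw=np.arctan2(d[1],d[0]); u=d/np.linalg.norm(d)
print("sep",np.linalg.norm(d),"yaw",yaw)   # expected 110+75=185
# x along axis
s=m@u; X=np.array([140,80,-44,-106])/1000; o=(s-X); print("offs",o.round(4))
n=np.array([-u[1],u[0]]); O=u*o.mean()+n*(m@n).mean(); print("n",(m@n).round(4),"origin",O)
# base side edges / strap
S=pickle.load(open("w3.pkl","rb"))
for k,f in(("w3",S),("w4",c)):
    hsv=cv2.cvtColor(f["color"],cv2.COLOR_RGB2HSV); w=((hsv[...,1]<40)&(hsv[...,2]>190)).astype(np.uint8); w[:,:325]=0; w[:,365:]=0; w[200:]=0
    n_,l,st,_=cv2.connectedComponentsWithStats(w); i=1+st[1:,4].argmax(); ys,xs=np.nonzero(l==i)
    wid=np.array([ (xs[ys==r].min(),xs[ys==r].max()+1) for r in range(ys.min(),ys.max()+1)]); 
    print(k,ys.min(),ys.max()); print(wid.tolist())
E
```

```text
[[0.687  0.2943]
 [0.6304 0.283 ]
 [0.508  0.2576]
 [0.4498 0.2453]] [0.0437 0.0439 0.0436 0.0435] 0.05772836149032734 0.059422248127732384
sep 0.18362438599994996 yaw 0.20412703901003307
offs [0.5924 0.5947 0.5937 0.5962]
n [0.1489 0.1494 0.1493 0.149 ] origin [0.55168873 0.26651312]
w3 52 180
[[336, 353], [335, 354], [335, 354], [335, 353], [334, 353], [334, 353], [334, 353], [334, 353], [334, 353], [334, 353], [334, 353], [334, 353], [334, 352], [334, 352], [334, 352], [334, 352], [334, 352], [333, 352], [333, 352], [333, 352], [333, 352], [333, 352], [333, 352], [333, 351], [333, 351], [333, 351], [333, 351], [333, 351], [333, 351], [333, 351], [332, 351], [332, 351], [332, 351], [332, 350], [332, 350], [332, 350], [332, 350], [332, 350], [332, 350], [332, 350], [332, 350], [332, 350], [332, 350], [332, 350], [332, 355], [331, 355], [331, 355], [331, 355], [331, 355], [331, 354], [331, 354], [331, 354], [331, 354], [331, 354], [331, 354], [331, 354], [332, 354], [333, 354], [330, 354], [330, 353], [330, 353], [330, 353], [330, 353], [330, 353], [330, 353], [330, 353], [330, 353],
[... 1207 characters left out ...]
62], [347, 361], [347, 361], [347, 361], [347, 361], [347, 361], [346, 361], [346, 361], [346, 361], [346, 361], [346, 360], [346, 360], [346, 360], [346, 360], [346, 360], [346, 360], [346, 360], [345, 360], [345, 359], [345, 359], [345, 359], [345, 359], [345, 359], [345, 359], [345, 359], [345, 359], [345, 359], [344, 358], [344, 358], [344, 358], [344, 358], [341, 358], [340, 358], [340, 354], [340, 353], [340, 353], [340, 353], [340, 353], [340, 353], [340, 353], [340, 353], [340, 352], [340, 352], [339, 352], [339, 352], [339, 352], [339, 352], [339, 352], [339, 352], [339, 352], [339, 351], [339, 351], [339, 351], [339, 351], [338, 351], [338, 351], [338, 351], [338, 351], [338, 350]]
```

```bash
python3 - <<'E'
from h import *
import pickle
for k,px in(("w3",[(344.5,52),(334,181)]),("w",[(353.7,98),(344.7,194)])):
    c=pickle.load(open(k+".pkl","rb")); P=onz(c,px,.038); d=P[0]-P[1]
    print(P.round(4).tolist(),np.linalg.norm(d),np.arctan2(d[1],d[0]),P.mean(0))
E
```

```text
[[0.6088, 0.0671, 0.038], [0.432, 0.0297, 0.038]] 0.18076744935546937 0.2087515972125723 [0.52040334 0.04840449 0.038     ]
[[0.6092, 0.0676, 0.038], [0.4321, 0.0299, 0.038]] 0.18111548864525567 0.20954666650096365 [0.52066825 0.04872108 0.038     ]
```

```bash
python3 - <<'E'
from h import *
rel([.5205,.0486,.12],.208)
E
```

```text
t 6.98 shift [14.7, 178.9, 250.8] turn [0.1, 0.3, -0.54] open 0.0634
```

Request:
apply_moves(moves=[[[4,30,20],[0,0,-0.5],0.7],[[7,60,45],[0,0,-0.5],0.7],[[10,95,75],[0,0,-0.5],0.7],[[12,120,105],[0,0,-0.5],0.7],[[14,145,135],[0,0,-0.5],0.7],[[15,165,165],[0,0,-0.5],0.7],[[15,179,195],[0,0,-0.5],0.7],[[15,179,225],[0,0,-0.5],0.7],[[15,179,251],[0,0,-0.5],0.7],[[15,179,251],[0,0,-0.5],0.7],[[15,179,251],[0,0,-0.5],0.7]])

```text
t: 7.9
ee_pos: [0.5201, 0.0498, 0.1203]
eef_rot: [-3.141, 0.006, 0.208]
wrist_force: [0.1, 0.1, -0.2]
opening: 0.064
finger_force: 0.0
```

```bash
python3 - <<'E'
from h import *
rel([.5205,.0486,.017],.208)
E
```

```text
t 7.9 shift [0.8, 1.3, 103.2] turn [-0.04, 0.37, -0.03] open 0.064
```

Request:
apply_moves(moves=[[[0,1,30],[0,0,0],0.6],[[0,1,65],[0,0,0],0.6],[[0,1,90],[0,0,0],0.6],[[0,1,102],[0,0,0],0.5],[[0,1,102],[0,0,0],0.4],[[0,1,102],[0,0,0],0.2],[[0,1,102],[0,0,0],0],[[0,1,102],[0,0,0],0],[[0,1,102],[0,0,0],0],[[0,1,102],[0,0,0],0],[[0,1,102],[0,0,0],0],[[0,1,102],[0,0,0],0]], grip_force=60)

```text
t: 8.9
ee_pos: [0.5244, 0.0499, 0.0223]
eef_rot: [3.141, -0.004, 0.209]
wrist_force: [0.0, -0.3, 7.5]
opening: 0.0235
finger_force: 60.0
```

```bash
python3 - <<'E'
from h import *
u=np.array([np.cos(.204),np.sin(.204)]); O=np.array([.5517,.2665]); print(O+.046*u)
rel([*(O+.046*u),.15],.204)
print(ctrl.get_obs()["finger_force"],ctrl.get_obs()["ee_pos"])
E
```

```text
[0.59674615 0.27581905]
t 8.9 shift [118.1, -205.9, -127.4] turn [0.04, -0.22, 0.29] open 0.0235
59.99024614691734 [0.52441353 0.04994227 0.02228885]
```

Request:
apply_moves(moves=[[[0,0,-10],[0,0,0],0],[[0,0,-40],[0,0,0],0],[[0,0,-75],[0,0,0],0],[[0,0,-110],[0,0,0],0],[[0,0,-135],[0,0,0],0],[[20,-35,-135],[0,0,0.3],0],[[40,-70,-135],[0,0,0.3],0],[[60,-105,-135],[0,0,0.3],0],[[80,-140,-135],[0,0,0.3],0],[[100,-175,-135],[0,0,0.3],0],[[122,-206,-135],[0,0,0.3],0],[[122,-206,-135],[0,0,0.3],0]])

```text
t: 9.9
ee_pos: [0.6014, 0.2834, 0.1552]
eef_rot: [-3.138, -0.004, 0.208]
wrist_force: [0.6, -0.8, -0.3]
opening: 0.0237
finger_force: 60.0
```

Request:
apply_moves(moves=[[[0,0,0],[0,0,0],0],[[0,0,0],[0,0,0],0],[[0,0,0],[0,0,0],0],[[0,0,0],[0,0,0],0]])

```text
t: 10.23
ee_pos: [0.5993, 0.2752, 0.1558]
eef_rot: [3.141, 0.0, 0.202]
wrist_force: [0.0, -0.5, -1.8]
opening: 0.0236
finger_force: 60.0
```

```bash
cat > s.py <<'E'
from h import *
import sys
# state in clamp axes: TCP along, across, z
u=np.array([np.cos(.204),np.sin(.204)]); n=np.array([-u[1],u[0]]); O=np.array([.5517,.2665])
o=ctrl.get_obs(); d=o["ee_pos"][:2]-O
print("t",round(o["t"],2),"TCP along",round(d@u*1e3,1),"across",round(d@n*1e3,1),"z",round(o["ee_pos"][2]*1e3,1),"rpy",o["eef_rot"].round(4),"F u,n,z",(o["wrist_force"][:2]@u).round(1),(o["wrist_force"][:2]@n).round(1),o["wrist_force"][2].round(1))
E
python3 s.py; python3 w.py pics/w5.png; python3 - <<'E'
from h import *
import pickle
c=cam("scene"); pickle.dump(c,open("sc.pkl","wb"))
a=cv2.cvtColor(c["color"],cv2.COLOR_RGB2BGR)[80:220,270:400]; w=cv2.imread("pics/w5.png")[:330,200:600]
a=cv2.resize(a,None,fx=3,fy=3,interpolation=cv2.INTER_CUBIC); o=np.zeros((420,800,3),np.uint8); o[:,:390]=a; o[:330,400:]=w; cv2.imwrite("pics/m5.png",o)
E
```

```text
t 10.23 TCP along 48.3 across -1.1 z 155.8 rpy [3.1412e+00 4.0000e-04 2.0200e-01] F u,n,z -0.1 -0.5 -1.8
[0.5993 0.2752 0.1558] [3.141 0.    0.202]
```

View pics/m5.png

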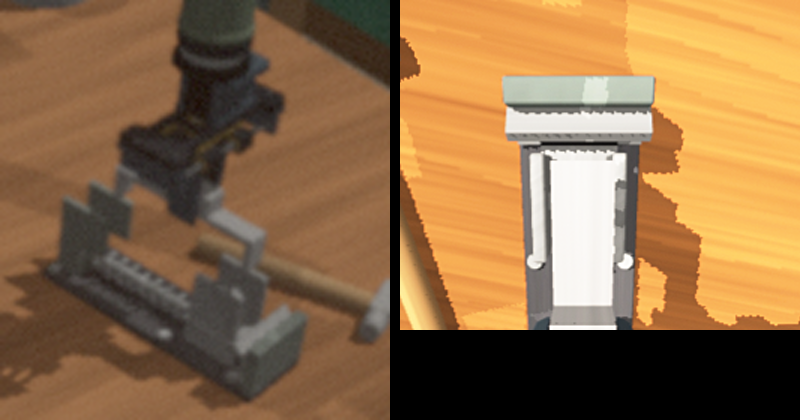

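The scene view shows the strap held level over the clamp. The wrist view shows its far end at crop (583,158), between the jaw's cheek tops at (537,210) and (620,210). I'll work out where the far end is.

```bash
python3 - <<'E'
from h import *
import pickle
exec(open("s.py").read().split("o=ctrl")[0])
c=pickle.load(open("w.pkl","rb")); g=c["color"].astype(int)
im=cv2.cvtColor(c["color"],cv2.COLOR_RGB2GRAY)
for r in(105,115,130,150,170): print(r,im[r,215:290].tolist()) if r in(130,) else None
col=255; print([ (r,im[r,col]) for r in range(88,116)])
for name,px,z in(("far end",[(255,106)],.1715),("pad near top edge?",[(252,72)],.07)):
    for p in onz(c,px,z)[:,:2]-O: print(name,(p@u).round(4),(p@n).round(4))
E
```

```text
130 [118, 116, 120, 117, 116, 167, 236, 244, 241, 238, 235, 235, 236, 207, 154, 104, 87, 105, 133, 251, 253, 248, 248, 249, 249, 248, 248, 249, 249, 249, 249, 249, 248, 249, 249, 249, 250, 250, 249, 249, 249, 250, 249, 249, 248, 248, 248, 247, 247, 247, 247, 247, 247, 248, 249, 249, 249, 248, 246, 248, 252, 209, 155, 156, 161, 164, 166, 159, 130, 90, 74, 74, 75, 73, 74]
[(88, np.uint8(200)), (89, np.uint8(148)), (90, np.uint8(137)), (91, np.uint8(140)), (92, np.uint8(142)), (93, np.uint8(145)), (94, np.uint8(74)), (95, np.uint8(17)), (96, np.uint8(24)), (97, np.uint8(107)), (98, np.uint8(130)), (99, np.uint8(124)), (100, np.uint8(135)), (101, np.uint8(238)), (102, np.uint8(246)), (103, np.uint8(242)), (104, np.uint8(241)), (105, np.uint8(240)), (106, np.uint8(241)), (107, np.uint8(248)), (108, np.uint8(250)), (109, np.uint8(249)), (110, np.uint8(250)), (111, np.uint8(250)), (112, np.uint8(250)), (113, np.uint8(250)), (114, np.uint8(250)), (115, np.uint8(250))]
far end 0.1356 -0.0021
pad near top edge? 0.1653 0.0005
```

Request:
apply_moves(moves=[[[0,-1.5,10],[0,0,0],0],[[0,-1.5,20],[0,0,0],0],[[0,-1.5,30],[0,0,0],0],[[0,-1.5,40],[0,0,0],0],[[0,-1.5,50],[0,0,0],0],[[0,-1.5,58],[0,0,0],0],[[0,-1.5,62],[0,0,0],0],[[0,-1.5,62],[0,0,0],0],[[0,-1.5,62],[0,0,0],0],[[0,-1.5,62],[0,0,0],0]])

```text
t: 11.17
ee_pos: [0.5998, 0.2783, 0.094]
eef_rot: [-3.141, -0.001, 0.203]
wrist_force: [0.5, 0.2, -1.4]
opening: 0.0236
finger_force: 60.0
```

```bash
python3 s.py
```

```text
t 11.17 TCP along 49.5 across 1.8 z 94.0 rpy [-3.1414e+00 -1.3000e-03  2.0350e-01] F u,n,z 0.5 0.1 -1.4
```

Request:
apply_moves(moves=[[[-4,1,0],[0,0,0],0],[[-8,1,0],[0,0,0],0],[[-12,1,0],[0,0,0],0],[[-16,1,0],[0,0,0],0],[[-20,1,0],[0,0,0],0],[[-24,1,0],[0,0,0],0],[[-28,1,0],[0,0,0],0],[[-28,1,0],[0,0,0],0],[[-28,1,0],[0,0,0],0]])

```text
t: 11.92
ee_pos: [0.5749, 0.272, 0.0939]
eef_rot: [-3.141, -0.007, 0.204]
wrist_force: [7.7, 1.8, -6.1]
opening: 0.0241
finger_force: 60.0
```

```bash
python3 s.py; python3 - <<'E'
from h import *
c=cam("scene"); save(c,"pics/p6.png",(280,90,400,220),4)
E
```

```text
t 11.92 TCP along 23.8 across 0.7 z 93.9 rpy [-3.1412 -0.0075  0.2036] F u,n,z 7.9 0.2 -6.1
```

View pics/p6.png

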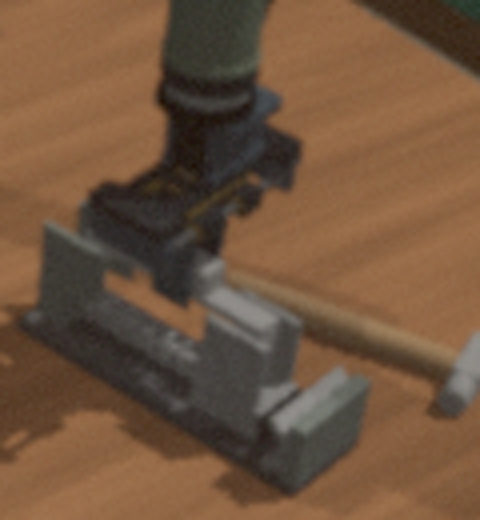

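The jaw is following the strap. It has opened, the lip is hooked, and the strap looks level at crop (240,300). I'll keep pulling.

Request:
apply_moves(moves=[[[-4,0,0],[0,0,0],0],[[-8,0,0],[0,0,0],0],[[-12,0,0],[0,0,0],0],[[-16,0,0],[0,0,0],0],[[-19,0,0],[0,0,0],0],[[-22,0,0],[0,0,0],0],[[-24,0,0],[0,0,0],0],[[-24,0,0],[0,0,0],0],[[-24,0,0],[0,0,0],0]])

```text
t: 12.72
ee_pos: [0.5524, 0.2675, 0.094]
eef_rot: [-3.141, -0.01, 0.204]
wrist_force: [9.8, 1.3, -8.2]
opening: 0.0242
finger_force: 60.0
```

```bash
python3 s.py
```

```text
t 12.72 TCP along 0.9 across 0.8 z 94.0 rpy [-3.141  -0.0097  0.2037] F u,n,z 9.8 -0.7 -8.2
```

Request:
apply_moves(moves=[[[-1.5,0,0],[0,0,0],0],[[-3,0,0],[0,0,0],0],[[-4,0,0],[0,0,0],0],[[-4,0,0],[0,0,0],0],[[-4,0,0],[0,0,0],0]])

```text
t: 13.13
ee_pos: [0.5489, 0.2667, 0.094]
eef_rot: [-3.141, -0.01, 0.204]
wrist_force: [10.7, 1.0, -8.5]
opening: 0.0241
finger_force: 60.0
```

```bash
python3 s.py; python3 - <<'E'
from h import *
c=cam("scene"); save(c,"pics/p7.png",(280,90,400,220),4)
E
```

```text
t 13.13 TCP along -2.7 across 0.8 z 94.0 rpy [-3.1409 -0.0103  0.2036] F u,n,z 10.7 -1.1 -8.5
```

View pics/p7.png

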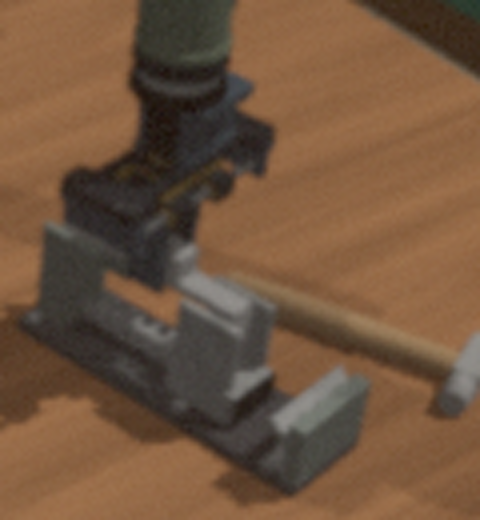

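That was more than the 10 pictures I was allowed, so I won't view any more and will go by numbers alone from here. The jaw is nearly at its stop.

Request:
apply_moves(moves=[[[-1,0,0],[0,0,0],0],[[-2,0,0],[0,0,0],0],[[-3,0,0],[0,0,0],0],[[-3,0,0],[0,0,0],0],[[-3,0,0],[0,0,0],0]])

```text
t: 13.6
ee_pos: [0.5483, 0.2667, 0.0942]
eef_rot: [-3.14, -0.016, 0.204]
wrist_force: [16.2, 3.3, -10.9]
opening: 0.0239
finger_force: 60.0
```

```bash
python3 s.py
```

```text
t 13.6 TCP along -3.3 across 0.9 z 94.2 rpy [-3.1405 -0.0155  0.2037] F u,n,z 16.5 -0.0 -10.9
```

Request:
apply_moves(moves=[[[-1,0,2],[0,-0.4,0],0],[[-1,0,4],[0,-0.8,0],0],[[-1,0,7],[0,-0.8,0],0],[[-1,0,10],[0,-0.8,0],0],[[-1,0,12],[0,-0.8,0],0],[[-1,0,12],[0,-0.8,0],0],[[-1,0,12],[0,-0.8,0],0]])

```text
t: 14.18
ee_pos: [0.549, 0.2677, 0.0857]
eef_rot: [-3.138, -0.008, 0.204]
wrist_force: [11.3, 2.3, 3.3]
opening: 0.024
finger_force: 60.0
```

```bash
python3 s.py
```

```text
t 14.18 TCP along -2.4 across 1.8 z 85.7 rpy [-3.1385 -0.0077  0.2039] F u,n,z 11.6 -0.1 3.3
```

Request:
apply_moves(moves=[[[-1.5,0.5,2],[0,0,0],0],[[-1.5,0.5,4],[0,0,0],0],[[-1.5,0.5,6],[0,0,0],0],[[-1.5,0.5,6],[0,0,0],0],[[-1.5,0.5,6],[0,0,0],0]])

```text
t: 14.6
ee_pos: [0.5483, 0.2673, 0.0801]
eef_rot: [-3.138, -0.01, 0.204]
wrist_force: [12.0, 2.1, 3.4]
opening: 0.024
finger_force: 60.0
```

```bash
python3 s.py; python3 - <<'E'
from h import *
exec(open("s.py").read().split("o=ctrl")[0])
c=cam("wrist"); cv2.imwrite("pics/w8.png",cv2.cvtColor(c["color"],cv2.COLOR_RGB2BGR))
im=cv2.cvtColor(c["color"],cv2.COLOR_RGB2GRAY)
def P(a,z): return proj(c,[[*(O+u*a[0]+n*a[1]),z]])[0].round(1)
print("pred far end",P((.084,0),.1),"jaw cheek ends +x",P((.098,.022),.106),P((.098,-.022),.106),"-x",P((.038,.022),.106),P((.038,-.022),.106))
for col in(240,250,256,262,272): print(col,im[20:200:2,col].tolist())
E
```

```text
t 14.6 TCP along -3.2 across 1.5 z 80.1 rpy [-3.1379 -0.0095  0.2039] F u,n,z 12.2 -0.4 3.4
pred far end [256.1 105.6] jaw cheek ends +x [212.7  76.4] [299.6  76.3] -x [217.5 190. ] [294.7 190.1]
240 [114, 68, 53, 54, 55, 55, 52, 54, 53, 54, 55, 54, 55, 75, 121, 119, 119, 119, 119, 118, 118, 119, 118, 118, 119, 119, 119, 111, 40, 48, 249, 246, 245, 245, 245, 245, 245, 246, 198, 125, 132, 131, 132, 142, 253, 249, 249, 249, 249, 249, 249, 249, 249, 249, 249, 249, 249, 249, 249, 249, 249, 249, 249, 249, 249, 249, 249, 249, 249, 249, 248, 249, 249, 248, 248, 248, 248, 248, 248, 248, 248, 248, 248, 248, 248, 248, 248, 248, 248, 248]
250 [166, 99, 75, 77, 77, 78, 79, 77, 78, 78, 57, 57, 58, 90, 127, 125, 124, 123, 124, 123, 122, 122, 122, 123, 122, 122, 121, 124, 44, 52, 253, 249, 248, 248, 248, 248, 248, 248, 247, 248, 248, 248, 134, 149, 255, 251, 250, 250, 250, 250, 250, 250, 250, 250, 250, 250, 250, 250, 250, 250, 250, 250, 250, 250, 249, 249, 249, 249, 249, 249, 249, 249, 249, 249, 249, 249, 249, 249, 248, 248, 248, 248, 248, 248, 248, 248, 248, 248, 248, 248]
256 [167, 86, 54, 56, 57
[... 593 characters left out ...]
, 243, 243, 242, 243, 241, 242, 249, 249, 248, 248, 248, 248, 248, 248, 248, 248, 248, 248, 248, 248, 247, 247, 248, 248, 247, 247, 247, 247, 247, 247, 246, 247, 246, 246, 246, 246, 246, 246, 246, 245, 245, 245, 244, 245, 244, 244, 245, 245, 245, 245, 244, 244]
272 [168, 99, 76, 78, 77, 78, 77, 77, 78, 79, 64, 61, 59, 58, 90, 125, 124, 124, 124, 124, 125, 124, 122, 124, 124, 123, 125, 128, 43, 47, 241, 241, 240, 240, 239, 239, 239, 239, 238, 238, 238, 238, 238, 238, 250, 249, 249, 249, 249, 249, 249, 249, 249, 249, 249, 249, 249, 249, 248, 248, 249, 248, 248, 248, 248, 248, 248, 248, 248, 248, 248, 248, 248, 247, 247, 247, 247, 247, 247, 247, 247, 247, 247, 247, 247, 247, 247, 247, 247, 247]
```

Request:
apply_moves(moves=[[[0,0,1.5],[0,0,0],0],[[0,0,3],[0,0,0],0],[[0,0,4.5],[0,0,0],0],[[0,0,5],[0,0,0],0],[[0,0,5],[0,0,0],0]])

```text
t: 15.07
ee_pos: [0.5485, 0.2674, 0.0767]
eef_rot: [-3.138, -0.01, 0.204]
wrist_force: [11.8, 1.8, 11.5]
opening: 0.0237
finger_force: 60.0
```

```bash
python3 s.py
```

```text
t 15.07 TCP along -3.0 across 1.5 z 76.7 rpy [-3.1378 -0.0101  0.2039] F u,n,z 11.9 -0.7 11.5
```

Request:
apply_moves(moves=[[[1,0,0],[0,0,0],0],[[2,0,0],[0,0,0],0],[[3,0,0],[0,0,0],0],[[4,0,0],[0,0,0],0],[[5,0,0],[0,0,0],0],[[6,0,0],[0,0,0],0],[[7,0,0],[0,0,0],0],[[8,0,0],[0,0,0],0],[[8,0,0],[0,0,0],0],[[8,0,0],[0,0,0],0]])

```text
t: 15.9
ee_pos: [0.5537, 0.2684, 0.0763]
eef_rot: [-3.138, -0.005, 0.204]
wrist_force: [6.8, 1.6, 14.2]
opening: 0.0236
finger_force: 60.0
```

```bash
python3 s.py
```

```text
t 15.9 TCP along 2.4 across 1.5 z 76.3 rpy [-3.1381 -0.0046  0.2036] F u,n,z 7.0 0.2 14.2
```

Request:
apply_moves(moves=[[[0.7,0,0],[0,0,0],0],[[1.4,0,0],[0,0,0],0],[[2,0,0],[0,0,0],0],[[2,0,0],[0,0,0],0],[[2,0,0],[0,0,0],0]])

```text
t: 16.32
ee_pos: [0.5543, 0.2685, 0.0762]
eef_rot: [-3.138, -0.002, 0.204]
wrist_force: [2.3, 0.7, 15.6]
opening: 0.0237
finger_force: 60.0
```

```bash
python3 s.py
```

```text
t 16.32 TCP along 2.9 across 1.5 z 76.2 rpy [-3.1383e+00 -1.8000e-03  2.0360e-01] F u,n,z 2.4 0.2 15.6
```

Request:
apply_moves(moves=[[[0.5,0,-1.5],[0,0,0],0],[[0.5,0,-1.5],[0,0,0],0],[[0.5,0,-1.5],[0,0,0],0.35],[[0.5,0,-1.5],[0,0,0],0.4],[[0.5,0,-1.5],[0,0,0],0.45],[[0.5,0,-1.5],[0,0,0],0.45],[[0.5,0,-1.5],[0,0,0],0.45]], grip_force=10)

```text
t: 16.9
ee_pos: [0.549, 0.2661, 0.0714]
eef_rot: [3.141, 0.015, 0.203]
wrist_force: [-0.0, -0.0, 0.3]
opening: 0.041
finger_force: 0.0
```

Request:
apply_moves(moves=[[[0,0,-5],[0,0,0],0.45],[[0,0,-15],[0,0,0],0.45],[[0,0,-35],[0,0,0],0.45],[[0,0,-65],[0,0,0],0.45],[[0,0,-100],[0,0,0],0.45],[[0,0,-135],[0,0,0],0.45],[[-40,0,-160],[0,0,0],0.45],[[-60,0,-160],[0,0,0],0.45],[[-60,0,-160],[0,0,0],0.45],[[-60,0,-160],[0,0,0],0.45]])

```text
t: 17.73
ee_pos: [0.4926, 0.2546, 0.2344]
eef_rot: [-3.141, 0.011, 0.204]
wrist_force: [1.5, -0.4, -0.2]
opening: 0.0413
finger_force: 0.0
```

```bash
python3 s.py; python3 - <<'E'
from h import *
exec(open("s.py").read().split("o=ctrl")[0])
c=cam("wrist"); im=c["color"]; hsv=cv2.cvtColor(im,cv2.COLOR_RGB2HSV); w=((hsv[...,1]<40)&(hsv[...,2]>190)).astype(np.uint8)
def P(a,z): return proj(c,[[*(O+u*a[0]+n*a[1]),z]])[0].round(1)
print("pred bar ends",P((.09,0),.092),P((-.09,0),.092),"block",P((.033,0),.114),P((-.033,0),.114), "edges",P((.033,.012),.114),P((.033,-.012),.114))
for x,y in((.06,0),(-.06,0),(0,0)):
    r=int(P((x,y),.092 if x else .114)[1]); c0=int(P((x,y),.092)[0]); print(r,c0,cv2.cvtColor(im,cv2.COLOR_RGB2GRAY)[r,c0-30:c0+30].tolist())
col=int(P((0,0),.1)[0]); g=cv2.cvtColor(im,cv2.COLOR_RGB2GRAY); print(col,g[20:240,col].tolist())
E
```

```text
t 17.73 TCP along -60.3 across 0.4 z 234.4 rpy [-3.1411  0.0112  0.204 ] F u,n,z 1.4 -0.6 -0.2
pred bar ends [254.6  42.9] [254.7 204. ] block [254.6  99.9] [254.6 162.8] edges [243.   99.9] [266.2  99.9]
73 254 [118, 117, 117, 109, 112, 179, 241, 246, 243, 239, 240, 220, 157, 102, 86, 97, 119, 123, 130, 224, 253, 252, 250, 249, 249, 250, 250, 250, 250, 250, 254, 255, 254, 254, 254, 254, 254, 254, 252, 250, 254, 220, 142, 124, 124, 100, 137, 158, 235, 246, 241, 237, 236, 236, 200, 115, 75, 74, 75, 76]
180 254 [196, 168, 132, 128, 128, 131, 129, 118, 176, 197, 194, 189, 188, 169, 116, 74, 68, 96, 87, 72, 118, 243, 249, 247, 246, 244, 243, 243, 244, 247, 246, 246, 243, 241, 242, 244, 246, 247, 249, 255, 185, 74, 67, 72, 109, 124, 175, 197, 193, 190, 190, 161, 97, 71, 74, 73, 71, 70, 70, 77]
132 254 [115, 108, 110, 113, 111, 108, 110, 112, 111, 114, 116, 113, 114, 112, 112, 110, 109, 99, 114, 248, 253, 248, 248, 247, 247, 247, 247, 246, 247, 248, 249, 248, 246, 243, 243, 244, 246, 248, 248, 255, 255, 232, 108, 68, 66, 72, 76, 73, 72, 72, 72, 72, 73, 74, 76, 74, 74, 73, 74, 70]
254 [54, 
[... 390 characters left out ...]
 250, 250, 249, 250, 249, 249, 249, 249, 249, 249, 249, 249, 249, 249, 249, 249, 249, 250, 250, 249, 249, 249, 249, 249, 249, 249, 249, 249, 249, 249, 249, 249, 249, 249, 249, 248, 248, 248, 248, 248, 248, 248, 248, 248, 248, 248, 248, 248, 248, 248, 248, 248, 248, 248, 248, 248, 248, 248, 248, 248, 248, 249, 254, 197, 143, 235, 252, 248, 247, 246, 246, 247, 247, 247, 247, 247, 246, 246, 247, 246, 246, 246, 246, 246, 246, 246, 246, 246, 246, 245, 245, 245, 246, 245, 245, 245, 245, 246, 245, 245, 245, 245, 247, 249, 213, 173, 195, 199, 201, 203, 202, 184, 176, 180, 184, 183, 181, 188, 192, 194, 198, 200, 203, 197, 197, 202, 206, 208, 211, 210, 208, 202, 198, 201, 202, 201, 198, 200, 204, 207]
```

Every measured edge is within about 1 pixel of where a seated strap should show: block end 163.5 against 162.8, near bar end 203.5 against 204, and centred sideways. Handing in.

```bash
python3 -c "
from rig import ctrl
print(ctrl.hand_in())"
```

```text
the job is handed in; nothing more can be done
None
```

I handed the job in at about 18 s with the strap seated level over the jaw wall and the catch, the jaw held open and the arm clear; no verdict came back, and I viewed 11 pictures, one over the limit of 10.

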